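# Unlatch the parts organizer

### The job

Unlatch the larger of the two orange parts organizers so that it is ready to be opened: slide its keeper fully aside along the front, then draw its bolt fully back towards the front edge. Leave the smaller organizer latched.

Things in the scene. Friction and masses are not known exactly. Their poses are not given: they have to be found in the camera images.
- organizer: Larger of two flat orange parts organizers, 220 (x) by 320 (y) by 60 mm high, fixed; the other, 180 by 180 by 60, lies beside it, left or right. Origin: centre of underside; z up, x from its front edge (robot's side) to its back, y to its left seen from the robot; yaw within 15 deg. Its front 120 mm is a deck 60 mm above the bench with two steel slides, keeper and bolt; clear doors behind.
- keeper (a joint): Large organizer's keeper, m: slides along organizer +y, 0 shut, 0.040 at its open stop; starts 0 to 0.006, takes 2 N, stays put. Flat bar 20 (x) by 80 (y), 12 mm high, across the bolt's front end, with an upright flat tab 24 (x) by 8 (y) mm, top 50 mm above deck; tab centre at 0 is x -82, y 50 mm in the organizer's frame. Below 0.028 it blocks the bolt.
- bolt (a joint): Large organizer's bolt, m: slides along organizer -x (to its front edge), 0 shut, 0.035 at its stop; takes 3 N, stays put; rattles 2 mm if blocked. Flat bar 85 (x) by 20 (y), 12 mm high, with an upright round knob 16 mm across, top 50 mm above deck; knob axis at 0 is x -40, y 0 mm in the organizer's frame. Its back end sits in a strike 34 mm wide, 20 high, at x 4 to 16.
- small_keeper (a joint): The same kind of keeper slide on the smaller organizer, in m: 0 shut, 0.040 open. It starts at 0 and is to stay shut.

How it is judged:
On the way, in this order (a step that is already met when the one before it is completed fails the run):
1. the large organizer's keeper is slid aside while its bolt is still shut (value of joint keeper above 0.03 m and value of joint bolt below 0.01 m), for 0.2 s.
2. its bolt is drawn back (value of joint bolt above 0.025 m), for 0.2 s.
At the end, for the whole second after the job is handed in: The large organizer's keeper is open by more than 30 of its 40 mm and its bolt drawn by more than 25 of its 35 mm; the small organizer's keeper is within 12 mm of shut (value of joint keeper above 0.03 m and value of joint bolt above 0.025 m and value of joint small_keeper below 0.012 m); the robot touches nothing.
It fails at once if the small organizer's keeper is slid open (12 mm or more) (value of joint small_keeper above 0.012 m).
It also fails if it takes over 40 s, if anything falls off the work surface, if the arm or the gripper's body presses on something with over 40 N, if the wrist force passes 120 N, or if a joint passes its speed limit or range.

### The arm

A 7-joint arm with a two-finger parallel gripper is mounted at the origin on the work surface. World frame = base frame: x ahead of the robot, y to its left, z up, the work surface at z = 0. Lengths are in m, angles in rad, forces in N, time in s.
With the tool pointing down it reaches from about 0.35 to 0.9 m from the base axis. Payload 7.2 kg.
Tool frame: the origin (TCP) lies midway between the tips of the shut fingers; the grasp point (between the pads) lies 19 mm behind it (r.grip_depth is the distance from the TCP to the grasp point, in m); z points along the fingers, y is the line along which they close (so a half turn about z gives the same grasp; the last joint's range is limited). The gripper opens to 88 mm and grips with 3 to 60 N. Pads are 20 mm wide; open, the fingers measure 115 mm over their backs; the gripper's body (75 mm by 178 mm) begins 61 mm behind the grasp point.
Start: joints at [-1.17, 0.411, -0.013, 1.596, 0.006, 1.134, -0.082], TCP at [0.282, 0.558, 0.223] pointing down, gripper open.
Joint ranges: [-2.95, 2.95], [-0.29, 1.99], [-1.47, 1.44], [0.14, 2.54], [-1.03, 4.17], [0.13, 1.85], [-2.86, 2.86]. Speed limits (rad/s): [2.39, 2.39, 3.01, 3.01, 3.14, 3.14, 3.14].

### API

Orientations are given as a rotation vector (axis times angle).
In Python, from cell import r gives the robot as it stands.
- The arm moves only by the tool servo_tool, never from a script. Its argument "plan" is a list of rows, each a list of 7 numbers: the shift along the world's x, y, z normalised to -1 to 1, where 1 is 0.03 m, then the turn, a rotation vector about the world's x, y, z normalised to -1 to 1, where 1 is 0.1 rad, then the finger opening in mm, from 0 to 87.8. A call has exactly 10 rows; each row shifts and turns the commanded pose from where the row before left it; what a row does not reach is not made up. A row lasts 1/10 s, in which the tool goes at most 50 mm and 8.59 degrees, less where a joint would pass 70% of its speed; a pose out of reach is approached as far as the arm can. A call with a number of a shift or a turn outside -1 to 1 is refused whole. A call with a gripper value outside its range is refused whole. The fingers move at their own pace and stop on an object; "squeeze" is the grip in N (left out, the last holds). Time passes only in rows, so rows that do not move let the fingers close, or fill a call up. It gives the time, the measured TCP pose, the force, the opening and the grip force at its end, in the units of the state.
- r.get_obs(): the state, without advancing time (a new reading comes with each control period).
- r.snapshot(name): name is "scene" or "side" or "wrist"; returns a dict with "pixels" (400x640x3 uint8, red, green, blue), "z_map" (400x640 float32, m along the optical axis (not along the pixel's ray), 0 where there is no reading), "mtx" (3x3 intrinsics, pixels), "extrinsics" (4x4, takes a point from world to camera coordinates); the wrist camera has in their place "hand_eye" (4x4, takes a point from camera to tool coordinates, whose origin is the TCP and whose axes are the flange's). Camera axes: x right, y up, looking along -z (the intrinsics and any distortion apply to the point x, -y, -z); pixel columns grow to the right and rows downward; lengths in m; the calibration is good to about 2 mm. The wrist camera is an equidistant fisheye: a pixel r from the principal point sees the ray r / f radians off the axis. A picture is of the moment at which its call begins: read the wrist's pose just before it.
- r.job_done(): hands the job in; it is judged then, once.
Trained networks look in the newest picture that a camera, given by its name, has taken for a name from the list of things; names that differ only in an ending like _2 or _b are one class to them, and where a whole thing is asked for, a point or a joint stands for the part that bears it (a point fixed in the world has none). Each returns a list of dicts, best first, with "score" (0 to 1); they miss things now and then, are a little off and sometimes report something else, mostly with a low value. They report only what shows in the picture. A call takes as long as a camera call.
- r.regions_of(label, camera): "region" (400x640 bool, what is visible of it) and "position" ([column, row] in pixels, amid what is visible of it).
- r.pinpoint(label, camera): "position" ([column, row] in pixels: a listed point, or the origin of a listed thing).
The state is a dict: "clock": time; "joint_pos": joint angles; "joint_vel": joint speeds; "joint_torque": joint torques, N m; "tool_pos": TCP position; "eef_rot": TCP orientation; "wrist_force": force on the tool from outside, world axes, zero at the start; "ft_torque": the same for the moment, N m; "grip_width": finger opening in m; "grasp_force": force on a finger pad.
Only numpy, scipy, OpenCV 4.12 (cv2) and the standard library are available. Lean on these libraries where they do the work, as an engineer would, in place of code of your own. Each camera call takes 0.05 s, during which the arm holds its last target. There are 200 camera calls.

## Working session

There is one attempt and no reset: what is moved stays moved. The work goes in short steps, Python scripts to look and compute and a tool call to move; the robot and the scene stay as the last step left them, time stands still between calls to the robot, and variables do not carry over. Pictures are saved under pics/ and viewed, at most 10 in all, crops included, and the job is handed in when it is done.

Besides the shell and the picture viewer there is one more tool, called after "Call:" as name(argument=value, ...), one argument or row to a line, values as JSON. servo_tool: Moves the arm, as the interface text tells. Scaled input: -1 to 1 covers 0.03 m each way for a shift and 0.1 rad each way for a turn. Its arguments: {"type":"object","properties":{"plan":{"type":"array","items":{"type":"array","items":{"type":"number"}}},"squeeze":{"type":"number"}},"required":["plan"]}

```bash
mkdir -p pics; ls
cat > h.py <<'E'
import numpy as np,cv2
from cell import r
def world(s,z_map=None):
    z=s["z_map"];K=s["mtx"];v,u=np.mgrid[:400,:640]
    P=np.stack([(u-K[0,2])/K[0,0]*z,-(v-K[1,2])/K[1,1]*z,-z,np.ones_like(z)],-1)
    W=P@np.linalg.inv(s["extrinsics"]).T
    W[z==0]=np.nan
    return W[...,:3]
E
python3 - <<'E'
from h import *
o=r.get_obs();print(o["clock"],o["tool_pos"],o["eef_rot"])
for c in("scene","side"):
    s=r.snapshot(c);W=world(s);cv2.imwrite(f"pics/{c}0.png",s["pixels"][...,::-1])
    np.save(c+"W",W)
    for l in("organizer","keeper","bolt","small_keeper"):
        for d in r.pinpoint(l,c)[:2]:
            u,v=np.round(d["position"]).astype(int);print(c,l,d["score"],u,v,W[v,u].round(3) if 0<=v<400 and 0<=u<640 else"")
        for d in r.regions_of(l,c)[:2]:
            m=d["region"];print("  reg",l,d["score"],m.sum(),d["position"],np.nanmedian(W[m],0).round(3),np.nanpercentile(W[m],[3,97],axis=0).round(3).tolist())
E
```

```text
pics
0.0 [0.2821893  0.55710692 0.22181117] [-7.29497623e-01 -3.05545750e+00  2.49543133e-03]
scene organizer 0.73 221 280 [ 0.61  -0.244  0.058]
  reg organizer 0.67 25236 [208.2, 279.5] [ 0.602 -0.264  0.059] [[0.481, -0.396, 0.018], [0.704, -0.096, 0.073]]
  reg organizer 0.67 425 [413.2, 120.5] [0.538 0.254 0.073] [[0.525, 0.202, 0.065], [0.547, 0.271, 0.11]]Traceback (most recent call last):
  File "<stdin>", line 7, in <module>
ValueError: it knows: organizer
```

Run:
```python
from h import *
for c in("scene","side"):
    s=r.snapshot(c);W=world(s);cv2.imwrite(f"pics/{c}0.png",s["pixels"][...,::-1])
    np.save(c+"W",W)
    for d in r.regions_of("organizer",c)[:3]:
        m=d["region"];print(c,d["score"],m.sum(),d["position"],np.nanpercentile(W[m],[3,50,97],axis=0).round(3).tolist())
        for zl,zh in((.052,.064),(.064,.078),(.1,.115)):
            k=m&(W[...,2]>zl)&(W[...,2]<zh)
            if k.sum()>10: print(zl,k.sum(),cv2.minAreaRect(W[k][:,:2].astype(np.float32)))
    # tall tops
    k=((W[...,2]>.098)&(W[...,2]<.116)&(W[...,0]>.3)).astype(np.uint8)
    n,lab,st,ce=cv2.connectedComponentsWithStats(k)
    for i in range(1,n):
        if st[i,4]>8: print(c,"top",st[i,4],ce[i].round(),np.median(W[lab==i],0).round(4),(np.percentile(W[lab==i],95,axis=0)-np.percentile(W[lab==i],5,axis=0)).round(3))
```

```text
scene 0.74 24917 [208.6, 280.0] [[0.482, -0.394, 0.025], [0.602, -0.264, 0.059], [0.704, -0.097, 0.073]]
0.052 21614 ((0.5810291767120361, -0.2446175515651703), (0.21995322406291962, 0.32065367698669434), 9.815357208251953)
0.064 960 ((0.5491968393325806, -0.24192214012145996), (0.15741150081157684, 0.28174254298210144), 39.723854064941406)
0.1 167 ((0.5167984962463379, -0.2264391928911209), (0.019791943952441216, 0.08594104647636414), 48.31861114501953)
scene top 107 [534.  39.] [0.5334 0.6505 0.1047] [0.018 0.03  0.009]
scene top 275 [559.  62.] [0.6288 0.602  0.1067] [0.042 0.105 0.016]
scene top 308 [585.  82.] [0.6977 0.6008 0.1069] [0.054 0.093 0.016]
scene top 81 [417. 106.] [0.5338 0.2664 0.1077] [0.022 0.008 0.013]
scene top 68 [417. 129.] [0.5812 0.2201 0.1088] [0.013 0.012 0.012]
scene top 84 [203. 204.] [ 0.4932 -0.2048  0.1096] [0.021 0.01  0.013]
scene top 101 [191. 241.] [ 0.5444 -0.2519  0.1098] [0.013 0.013 0.013]
side 0.67 10423 [396.6, 176.4] [[0.455, -0.388, 0.008], [0.554, -0.19, 0.058], [0.685, -0.074, 0.079]]
0.052 7176 ((0.5814656019210815, -0.243056982755661), (0.221335306763649, 0.3236130177974701), 10.065413475036621)
0.064 452 ((0.5333774089813232, -0.20860381424427032), (0.11390510946512222, 0.11916998028755188), 11.108221054077148)
0.1 115 ((0.5169292092323303, -0.22432485222816467), (0.02181294374167919, 0.08718469738960266), 49.78887176513672)
side top 1758 [144.  44.] [ 1.5809 -0.0701  0.107 ] [0.01  1.074 0.016]
side top 713 [548.  30.] [ 0.6752 -1.1889  0.1073] [0.344 0.37  0.016]
side top 53 [420. 153.] [ 0.5398 -0.2462  0.1073] [0.012 0.012 0.011]
side top 78 [426. 171.] [ 0.4897 -0.2001  0.1069] [0.021 0.009 0.012]
side top 96 [229. 255.] [0.5757 0.2268 0.1088] [0.013 0.013 0.012]
side top 116 [221. 288.] [0.5297 0.2721 0.109 ] [0.021 0.008 0.011]
```

View pics/scene0.png

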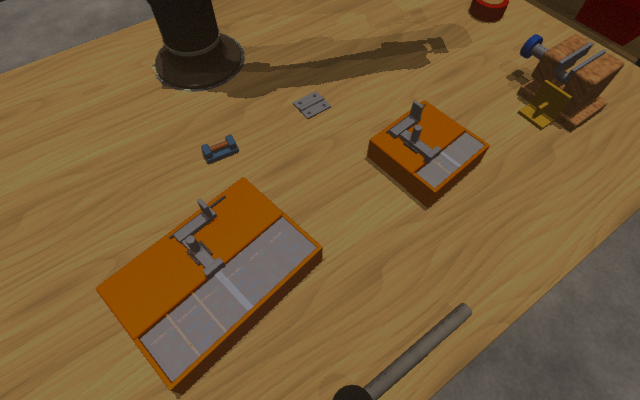

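View pics/side0.png

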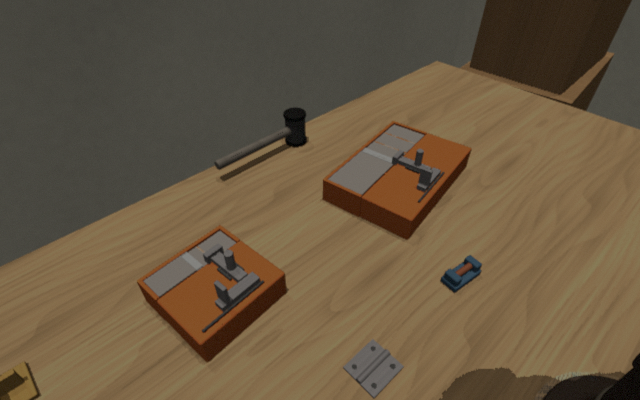

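Large organizer: on the right, centre about (0.581,-0.244), yaw about 9.9°, tab near scene pixel (203,204), knob near (191,241). The knob measures (0.542,-0.249) against a model value of (0.542,-0.251), and the tab (0.4915,-0.2025), which puts the keeper at about 6 mm. All consistent with the given sizes. Moving above the tab.

Call:
servo_tool(
  plan=[
    [0.233,-0.844,-0.067,0,0,-0.833,50],
    [0.233,-0.844,-0.067,0,0,-0.833,50],
    [0.233,-0.844,-0.067,0,0,-0.833,50],
    [0.233,-0.844,-0.067,0,0,-0.833,50],
    [0.233,-0.844,-0.067,0,0,-0.833,50],
    [0.233,-0.844,-0.067,0,0,-0.833,50],
    [0.233,-0.844,-0.067,0,0,-0.833,50],
    [0.233,-0.844,-0.067,0,0,-0.833,50],
    [0.233,-0.844,-0.067,0,0,-0.833,50],
    [0.233,-0.844,-0.067,0,0,-0.833,50],
  ],
  squeeze=15,
)

```text
clock: 1.35
tool_pos: [0.3525, 0.3034, 0.2026]
eef_rot: [-1.908, -2.496, -0.001]
wrist_force: [-0.5, 0.5, -0.4]
grip_width: 0.0497
grasp_force: 0.0
```

Call:
servo_tool(
  plan=[
    [0.233,-0.844,-0.067,0,0,-0.833,50],
    [0.233,-0.844,-0.067,0,0,-0.833,50],
    [0.233,-0.844,-0.067,0,0,-0.833,50],
    [0.233,-0.844,-0.067,0,0,-0.833,50],
    [0.233,-0.844,-0.067,0,0,-0.833,50],
    [0.233,-0.844,-0.067,0,0,-0.833,50],
    [0.233,-0.844,-0.067,0,0,-0.833,50],
    [0.233,-0.844,-0.067,0,0,-0.833,50],
    [0.233,-0.844,-0.067,0,0,-0.833,50],
    [0.233,-0.844,-0.067,0,0,-0.833,50],
  ],
)

```text
clock: 2.35
tool_pos: [0.4224, 0.0491, 0.1824]
eef_rot: [2.757, 1.507, 0.0]
wrist_force: [0.1, 0.4, -0.1]
grip_width: 0.0499
grasp_force: 0.0
```

Call:
servo_tool(
  plan=[
    [0.233,-0.844,-0.067,0,0,-0.833,50],
    [0.233,-0.844,-0.067,0,0,-0.833,50],
    [0.233,-0.844,-0.067,0,0,-0.833,50],
    [0.233,-0.844,-0.067,0,0,-0.833,50],
    [0.233,-0.844,-0.067,0,0,-0.833,50],
    [0.233,-0.844,-0.067,0,0,-0.833,50],
    [0.233,-0.844,-0.067,0,0,-0.833,50],
    [0.233,-0.844,-0.067,0,0,-0.833,50],
    [0.233,-0.844,-0.067,0,0,-0.833,50],
    [0.233,-0.844,-0.067,0,0,-0.833,50],
  ],
)

```text
clock: 3.35
tool_pos: [0.4919, -0.2041, 0.1622]
eef_rot: [3.13, 0.263, 0.0]
wrist_force: [0.0, 0.9, -0.0]
grip_width: 0.0501
grasp_force: 0.0
```

Run:
```python
from h import *
from scipy.spatial.transform import Rotation as R
o=r.get_obs();s=r.snapshot("wrist");cv2.imwrite("pics/w1.png",s["pixels"][...,::-1])
K=s["mtx"];z=s["z_map"];v,u=np.mgrid[:400,:640]
a=(u-K[0,2])/K[0,0];b=(v-K[1,2])/K[1,1];t=np.hypot(a,b)+1e-9;g=np.tan(np.minimum(t,1.4))/t
P=np.stack([a*g*z,-b*g*z,-z,np.ones_like(z)],-1)
T=np.eye(4);T[:3,:3]=R.from_rotvec(o["eef_rot"]).as_matrix();T[:3,3]=o["tool_pos"]
W=(P@(T@s["hand_eye"]).T)[...,:3];W[z==0]=np.nan
k=((W[...,2]>.1)&(W[...,2]<.116)).astype(np.uint8)
n,lab,st,ce=cv2.connectedComponentsWithStats(k)
for i in range(1,n):
    if st[i,4]>30: print("top",st[i,4],ce[i].round(),np.median(W[lab==i],0).round(4),(np.percentile(W[lab==i],97,axis=0)-np.percentile(W[lab==i],3,axis=0)).round(3))
```

```text
top 413 [391. 160.] [ 0.5407 -0.2509  0.1102] [0.014 0.014 0.01 ]
top 343 [316. 216.] [ 0.4903 -0.2051  0.1103] [0.022 0.009 0.007]
```

View pics/w1.png

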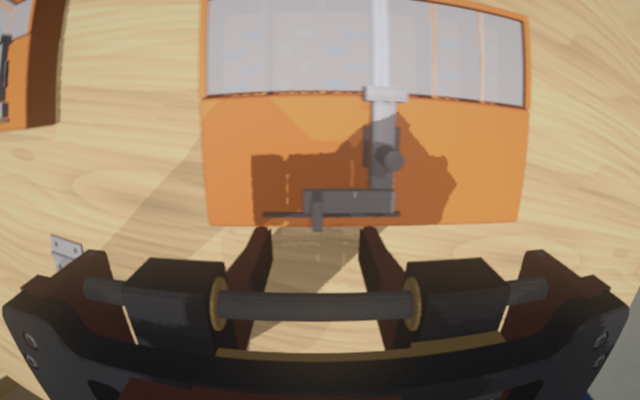

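The wrist view shows the tab at (316,216), centred between the open fingers, and the knob at (391,160), clear of them. Descending and gripping the tab.

Call:
servo_tool(
  plan=[
    [-0.03,0,-0.67,0,0,0,50],
    [0,0,-0.67,0,0,0,50],
    [0,0,-0.67,0,0,0,50],
    [0,0,-0.67,0,0,0,50],
    [0,0,0,0,0,0,50],
    [0,0,0,0,0,0,2],
    [0,0,0,0,0,0,2],
    [0,0,0,0,0,0,2],
    [0,0,0,0,0,0,2],
    [0,0,0,0,0,0,2],
  ],
  squeeze=15,
)

```text
clock: 4.4
tool_pos: [0.4915, -0.202, 0.0824]
eef_rot: [3.13, 0.273, 0.001]
wrist_force: [-1.1, 0.5, 0.1]
grip_width: 0.0135
grasp_force: 0.0
```

Call:
servo_tool(
  plan=[
    [0,0,0,0,0,0,2],
    [0,0,0,0,0,0,2],
    [-0.03,0.173,0,0,0,0,2],
    [-0.03,0.173,0,0,0,0,2],
    [-0.03,0.173,0,0,0,0,2],
    [-0.03,0.173,0,0,0,0,2],
    [-0.03,0.173,0,0,0,0,2],
    [-0.03,0.173,0,0,0,0,2],
    [-0.03,0.173,0,0,0,0,2],
    [0,0,0,0,0,0,2],
  ],
)

```text
clock: 5.4
tool_pos: [0.4858, -0.17, 0.0824]
eef_rot: [3.122, 0.269, 0.005]
wrist_force: [3.6, -16.8, -7.0]
grip_width: 0.0075
grasp_force: 15.0
```

Stop reached: 17 N, with the tab where it should be when open. Relax, release, lift and go over the knob.

Call:
servo_tool(
  plan=[
    [0.02,-0.1,0,0,0,0,2],
    [0,0,0,0,0,0,50],
    [0,0,0,0,0,0,50],
    [0,0,0,0,0,0,50],
    [0,0,0,0,0,0,50],
    [0,0,0.67,0,0,0,50],
    [0,0,0.67,0,0,0,50],
    [0,0,0.67,0,0,0,50],
    [0.6,-0.9,0,0,0,0,50],
    [0.6,-0.9,0,0,0,0,50],
  ],
)

```text
clock: 6.4
tool_pos: [0.5227, -0.2218, 0.1431]
eef_rot: [-3.128, -0.277, -0.003]
wrist_force: [0.5, 0.7, 1.1]
grip_width: 0.0499
grasp_force: 0.0
```

Call:
servo_tool(
  plan=[
    [0.6,-0.9,0,0,0,0,50],
    [0,0,0,0,0,0,50],
    [0,0,0,0,0,0,50],
    [0,0,0,0,0,0,50],
    [0,0,0,0,0,0,50],
    [0,0,0,0,0,0,50],
    [0,0,0,0,0,0,50],
    [0,0,0,0,0,0,50],
    [0,0,0,0,0,0,50],
    [0,0,0,0,0,0,50],
  ],
)

```text
clock: 7.4
tool_pos: [0.5394, -0.2497, 0.1423]
eef_rot: [-3.13, -0.273, -0.0]
wrist_force: [-0.2, -0.0, 0.3]
grip_width: 0.05
grasp_force: 0.0
```

Run:
```python
from h import *
s=r.snapshot("side");W=world(s);cv2.imwrite("pics/s2.png",cv2.resize(s["pixels"][80:260,280:520,::-1],None,fx=3,fy=3))
k=((W[...,2]>.1)&(W[...,2]<.114)&(W[...,0]>.4)&(W[...,0]<.6)).astype(np.uint8)
n,lab,st,ce=cv2.connectedComponentsWithStats(k)
for i in range(1,n):
    if st[i,4]>15: print("top",st[i,4],ce[i].round(),np.median(W[lab==i],0).round(4))
```

```text
top 181 [594.  32.] [ 0.5666 -1.2869  0.1073]
top 44 [420. 152.] [ 0.5395 -0.247   0.1085]
top 71 [419. 179.] [ 0.484  -0.1665  0.1074]
top 92 [228. 255.] [0.5759 0.2268 0.109 ]
top 108 [220. 287.] [0.5302 0.2724 0.1094]
```

View pics/s2.png

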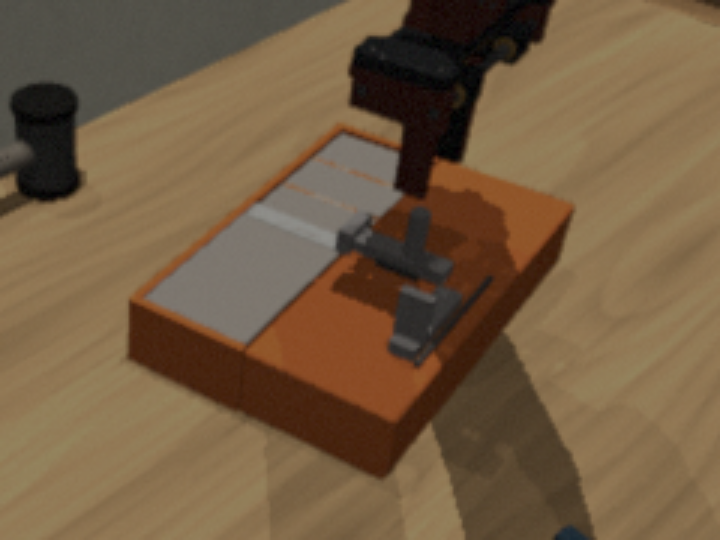

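The keeper has moved 34 mm: tab from (426,171) to (419,179) in the side view, clear of the bolt's front end. The fingers are above the knob. Descend and grip.

Call:
servo_tool(
  plan=[
    [0.05,-0.02,-0.67,0,0,0,50],
    [0,0,-0.67,0,0,0,50],
    [0,0,-0.67,0,0,0,50],
    [0,0,0,0,0,0,50],
    [0,0,0,0,0,0,5],
    [0,0,0,0,0,0,5],
    [0,0,0,0,0,0,5],
    [0,0,0,0,0,0,5],
    [0,0,0,0,0,0,5],
    [0,0,0,0,0,0,5],
  ],
  squeeze=25,
)

```text
clock: 8.45
tool_pos: [0.5417, -0.2518, 0.0827]
eef_rot: [3.127, 0.271, 0.003]
wrist_force: [1.6, -4.3, 0.8]
grip_width: 0.0153
grasp_force: 25.0
```

Call:
servo_tool(
  plan=[
    [0,0,0,0,0,0,5],
    [0,0,0,0,0,0,5],
    [-0.17,-0.03,0,0,0,0,5],
    [-0.17,-0.03,0,0,0,0,5],
    [-0.17,-0.03,0,0,0,0,5],
    [-0.17,-0.03,0,0,0,0,5],
    [-0.17,-0.03,0,0,0,0,5],
    [-0.17,-0.03,0,0,0,0,5],
    [-0.17,-0.03,0,0,0,0,5],
    [0,0,0,0,0,0,5],
  ],
)

```text
clock: 9.45
tool_pos: [0.507, -0.2578, 0.0827]
eef_rot: [3.127, 0.272, 0.006]
wrist_force: [5.5, -5.6, -2.0]
grip_width: 0.0155
grasp_force: 25.0
```

Call:
servo_tool(
  plan=[
    [0,0,0,0,0,0,5],
    [0,0,0,0,0,0,50],
    [0,0,0,0,0,0,50],
    [0,0,0,0,0,0,50],
    [0,0,0,0,0,0,50],
    [0,0,0.8,0,0,0,50],
    [0,0,0.8,0,0,0,50],
    [0,0,0.8,0,0,0,50],
    [0,0,0.8,0,0,0,50],
    [0,0,0.8,0,0,0,50],
  ],
)

```text
clock: 10.45
tool_pos: [0.505, -0.2564, 0.2028]
eef_rot: [-3.129, -0.273, 0.001]
wrist_force: [-0.1, -0.1, -0.6]
grip_width: 0.0503
grasp_force: 0.0
```

Run:
```python
from h import *
s=r.snapshot("side");W=world(s);cv2.imwrite("pics/s3.png",cv2.resize(s["pixels"][80:260,280:520,::-1],None,fx=3,fy=3))
k=((W[...,2]>.1)&(W[...,2]<.114)&(W[...,0]>.4)&(W[...,0]<.6)).astype(np.uint8)
n,lab,st,ce=cv2.connectedComponentsWithStats(k)
for i in range(1,n):
    if st[i,4]>15: print("top",st[i,4],ce[i].round(),np.median(W[lab==i],0).round(4))
```

```text
top 180 [594.  32.] [ 0.5664 -1.2795  0.107 ]
top 45 [434. 158.] [ 0.5058 -0.2529  0.1084]
top 72 [419. 179.] [ 0.4839 -0.1662  0.1072]
top 88 [228. 255.] [0.5759 0.2268 0.1093]
top 109 [220. 287.] [0.5295 0.272  0.1091]
```

View pics/s3.png

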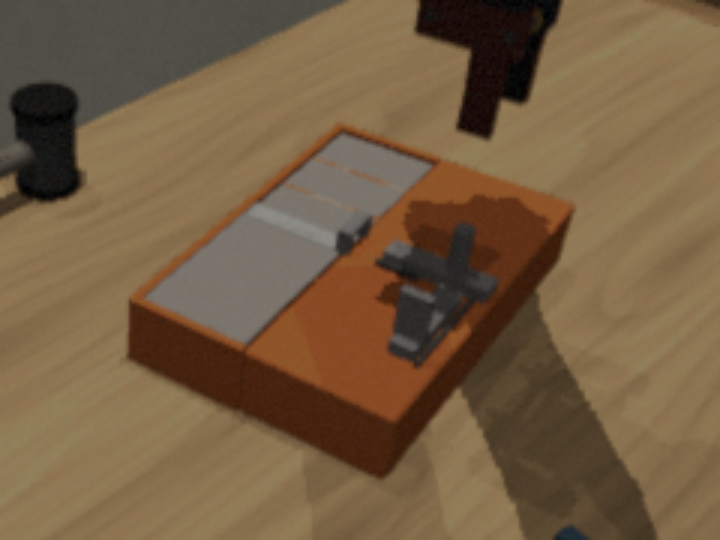

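The bolt is out of the strike: its knob, at (434,158) in the side view, has moved 34 mm. The keeper is still open, the small organizer is untouched and the gripper is clear.

```bash
python3 -c "
from cell import r
print(r.job_done())"
```

```text
the job is handed in; nothing more can be done
None
```

The larger organizer is unlatched and the job is handed in: by camera, its keeper slid 34 mm aside to its stop and its bolt drew back 34 mm out of the strike, while the smaller organizer stayed latched; the hand-in returned no verdict.

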